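# Lock the weighed grinding cup onto the mill

### The arm

A 7-joint arm with a two-finger parallel gripper is mounted at the origin on a cart in front of the work surface, level with it; the furniture and walls round the work are solid. World frame = base frame: x ahead of the robot, y to its left, z up, the work surface at z = 0. Lengths are in mm, angles in rad, forces in N, time in s.
With the tool pointing down it reaches from about 400 to 850 mm from the base axis. Payload 10.4 kg.
Tool frame: the origin (TCP) lies midway between the tips of the shut fingers; the grasp point (between the pads) lies 19 mm behind it; z points along the fingers, y is the line along which they close (so a half turn about z gives the same grasp; the last joint's range is limited). The gripper opens to 85 mm and grips with 20 to 120 N. Pads are 22 mm wide; open, the fingers measure 114 mm over their backs; the gripper's body (76 mm by 85 mm) begins 54 mm behind the grasp point. The pads swing forward as they close: fully open they stand 13 mm farther back than shut.
Start: joints at [1.086, 0.332, -0.065, 1.46, 0.022, 1.35, -0.088], TCP at [278.499, -559.544, 231.338] pointing down, gripper open.
Joint ranges: [-2.6, 2.6], [-0.5, 2.12], [-1.47, 1.34], [0.16, 2.42], [-1.27, 4.41], [0.06, 2.06], [-2.6, 2.6]. Speed limits (rad/s): [2.22, 2.22, 2.79, 2.79, 3.14, 3.14, 3.14].

### API

Orientations are given as a unit quaternion [x, y, z, w].
In Python, from workcell import ctrl gives the robot as it stands.
- The arm moves only by the shell command python3 -m inch 'ROWS' [FORCE]. ROWS is a JSON list of rows, 1 to 8 of them, each of 7 numbers: a rotation vector rx, ry, rz in rad, then dx, dy, dz in mm, then the opening from 0.0 (shut) to 1.0 (fully open); each row shifts and turns the commanded pose from where the row before left it, along the tool's axes as they then stand; what a row does not reach is not made up. A row lasts 1/12 s, in which the tool goes at most 41.7 mm and 0.125 rad, less where a joint would pass 70% of its speed; a pose out of reach is approached as far as the arm can. The fingers move at their own pace and stop on an object; FORCE is the grip in N (left out, the last holds). Time passes only in rows, so rows that do not move let the fingers close. It prints the time, the measured TCP pose, the force, the opening and the grip force at its end.
- ctrl.get_state(): the state, without advancing time (a new reading comes with each control period).
- ctrl.grab_frame(name): name is "scene" or "top" or "wrist"; returns the picture (480x640x3 uint8, red, green, blue); there is no depth.
- ctrl.camera_params(name): a dict with "K" (3x3 intrinsics, pixels), "xyz" and "rotation" of the camera in the world; the wrist camera has in their place "T_tool_cam" (4x4, takes a point from camera to tool coordinates, whose origin is the TCP and whose axes are the flange's). Camera axes: x right, y down, z forward; pixel columns grow to the right and rows downward; lengths in mm; the calibration is good to about 2 mm. A picture is of the moment at which its call begins: read the wrist's pose just before it. camera_params takes no time and is no camera call.
- ctrl.close_job(): hands the job in; it is judged then, once.
The state is a dict: "clock": time; "q": joint angles; "dq": joint speeds; "joint_efforts": joint torques, N m; "ee_pos": TCP position; "orientation": TCP orientation; "force": force on the tool from outside, world axes, zero at the start; "wrist_torque": the same for the moment, N m; "opening": opening from 0.0 (shut) to 1.0 (fully open); "grasp_force": force on a finger pad.
Only numpy, scipy, OpenCV 4.12 (cv2) and the standard library are available. Lean on these libraries where they do the work, as an engineer would, in place of code of your own. Each camera call takes 0.05 s, during which the arm holds its last target. There are 200 camera calls.

### The job

Take the steel grinding cup off the kitchen scale, keep it upright, and lock it on the mill: let its lugs find the slots, push it down against the spring, turn it clockwise to the stop and let it spring up into the lock, then let go. Work by feel and do not force it; leave the scale and the things around standing where they are.

Things in the scene. Friction and masses are not known exactly. Their poses are not given: they have to be found in the camera images.
- cup: Steel grinding cup with black ribbed lid, upright, 94 mm tall, 0.2 to 0.35 kg. Steel wall 62 mm across from z 33 to 84 mm, lid 60 mm across above it. Origin: centre of its underside; z up; x points to the red stripe on wall and lid. Under it a dark screwed-on blade collar: flange 66 mm across (z 24 to 33), below it a round nose 54 mm across with a 4 mm chamfer at the foot.
- cup_grip (a point): Point on the cup's axis 68 mm above its underside, axes as the cup's: a good height to grip the steel wall from above, at any angle (round, 62 mm, bare steel, friction about 0.8).
- lug_ring (a point): Point on the cup's axis at the lugs' mid height, axes as the cup's. Three steel lugs 120 degrees apart on the nose reach to radius 32.8 mm, 10 mm wide, z 8 to 13 mm of the cup. One stands roughly under the red stripe, but the collar was screwed on by hand: all three may stand up to 0.4 rad off to either side, and this is not measured. The collar stays tight on the cup under 3 N m.
- mill: Mill base, a dark round motor unit 124 mm across and 101 mm tall, held to the table by suction feet; it does not move. Origin: centre of its underside; x points away from its control strip with the dial, z up.
- socket (a point): Centre of the hole in the metal bayonet plate on the mill, at the plate's top, 100 mm above the table; axes as the mill's. Hole 56 mm across (1.2 mm play round the nose), three slots to radius 34.5 mm, 25 degrees wide (a lug fills 20), centred at -x and at 60 degrees either side of +x, marked by white dashes. Lugs that miss them rest on the plate, the cup's origin 8 mm below here.
- well (a point): Hard bottom of the well, 25 mm below the socket: the lowest place for the cup's origin. A spring coupling meets the cup's foot 11 mm below the socket with 4.5 N and grows to 12.5 N here. Once 21 mm below the socket the lugs clear the plate's lips and the cup can turn clockwise (from above; never the other way). More than 60 N between cup and mill, in pushing or turning (1.8 N m), does damage.
- locked (a point): Where the cup's origin stays when locked, 17 mm below the socket. Turned clockwise about 38 degrees from the slot's centre the pressed cup meets a hard stop; let up there, the spring lifts it 4 mm into lock pockets and it rests here. Let up before the stop, it springs out again. Red dots on the rim mark the locked places of the lugs.
- kitchen_scale: Flat kitchen scale 172 x 134 x 21 mm on which the cup stands at the start; origin: centre of its underside, the pan's centre 22 mm from it along +x and its top 21 mm up. Loose.
- pigment_jar_1: Glass pigment jar with bamboo lid, 49 mm across, 70 mm tall, pink filling; origin: centre of its underside. Bystander.
- dropper_0: Amber dropper bottle with black rubber bulb, 32 mm across, 97 mm tall; origin: centre of its underside. Bystander.
- wood_bowl: Turned wooden bowl with red clay, 136 mm across, 68 mm tall; origin: centre of its underside. Bystander.

How it is judged (in metres and radians):
On the way, in this order (a step that is already met when the one before it is completed fails the run):
1. the cup is lifted clear of the scale (z of cup in the frame of kitchen_scale above 0.05 m), for 0.1 s.
2. the cup is pushed down in the socket, its lugs below the plate's lips (z of cup in the frame of socket below -0.0205 m and horizontal distance between cup and socket below 0.003 m), for 0.1 s.
At the end, for the whole second after the job is handed in: The cup stands released and at rest in the mill's socket, sprung up into the lock pockets: its underside 15 to 19 mm below the plate's top face (unlocked it would stand higher, still pressed it would be lower), within 3 mm of the socket's axis and upright within 3 degrees (z of cup in the frame of socket between -0.019 and -0.015 m and horizontal distance between cup and socket below 0.003 m and angle between cup's own z axis and vertical below 0.05 rad and linear speed of cup below 0.01 m/s); the robot touches nothing.
It fails at once if the cup is tipped more than 20 degrees (angle between cup's own z axis and vertical above 0.35 rad).
It fails at once if the cup is forced against the mill with more than 60 N (contact force between cup and mill above 60 N).
It fails at once if the scale is pushed more than 30 mm (distance of kitchen_scale from where it was at the start of the episode above 0.03 m).
It fails at once if the pigment jar, the dropper bottle or the wooden bowl is pushed more than 20 mm or tipped (distance of any of pigment_jar_1, dropper_0, wood_bowl from where it was at the start of the episode above 0.02 m or angle between any of pigment_jar_1, dropper_0, wood_bowl's own z axis and vertical above 0.3 rad).
It also fails if it takes over 72 s, if anything falls off the work surface, if the arm or the gripper's body presses on something with over 40 N, if the wrist force passes 120 N, or if a joint passes its speed limit or range.

## Working session

There is one attempt and no reset: what is moved stays moved. The work goes in short steps, Python scripts to look and compute and a shell command to move; the robot and the scene stay as the last step left them, time stands still between calls to the robot, and variables do not carry over. Pictures are saved under pics/ and viewed, at most 10 in all, crops included, and the job is handed in when it is done.

```bash
ls; mkdir -p pics
python3 - <<'E'
from workcell import ctrl
import cv2,numpy as np
s=ctrl.get_state();print(s)
for n in("scene","top"):
    p=ctrl.camera_params(n);print(n,p)
    cv2.imwrite(f"pics/{n}0.png",ctrl.grab_frame(n)[:,:,::-1])
print(ctrl.camera_params("wrist"))
E
```

```text
pics
{'clock': 0.0, 'q': array([ 1.08642938,  0.33285537, -0.06470757,  1.46095424,  0.02156132,
        1.34991129, -0.08845598]), 'dq': array([ 0.00066576,  0.00042159, -0.00088221,  0.00082325,  0.0002063 ,
       -0.00058199, -0.00046849]), 'joint_efforts': array([-4.67068567e-04, -6.25450301e+01,  4.89622657e-02, -3.91596901e+01,
        1.61656685e-02,  9.96328716e-03,  6.42337000e-05]), 'ee_pos': array([ 278.29454911, -559.19062372,  230.52007813]), 'orientation': array([ 9.73457036e-01,  2.28868705e-01, -1.77722020e-04, -6.95026352e-04]), 'force': array([-0.72097539, -0.00419255,  0.68767355]), 'wrist_torque': array([-0.0239628 , -0.06553046,  0.0158499 ]), 'grasp_force': 0.0, 'opening': 0.997568161868204}
scene {'K': array([[515.14007461,   0.        , 316.12885287],
       [  0.        , 515.14007461, 241.41919976],
       [  0.        ,   0.        ,   1.        ]]), 'xyz': array([-131.80319842,  479.11875766,  680.07517974]), 'rotation': array([-0.39485866,  0.78590096, -0.41889645,  0.22576998])}
top {'K': array([[521.82017456,   0.        , 325.00618651],
       [  0.        , 521.82017456, 245.85257807],
       [  0.        ,   0.        ,   1.        ]]), 'xyz': array([ 474.62333992,  -43.82867717, 1176.94829202]), 'rotation': array([-0.69897307,  0.71324445, -0.03072296,  0.04213193])}
{'K': array([[369.83323152,   0.        , 317.54203016],
       [  0.        , 369.83323152, 243.94990271],
       [  0.        ,   0.        ,   1.        ]]), 'T_tool_cam': array([[ 1.12511004e-03, -9.52334627e-01, -3.05053262e-01,
         7.81867858e+01],
       [ 9.99999291e-01,  1.19072141e-03, -2.90309770e-05,
        -1.20925143e+00],
       [ 3.90880655e-04, -3.05053013e-01,  9.52335291e-01,
        -1.41621730e+02],
       [ 0.00000000e+00,  0.00000000e+00,  0.00000000e+00,
         1.00000000e+00]])}
```

View pics/top0.png

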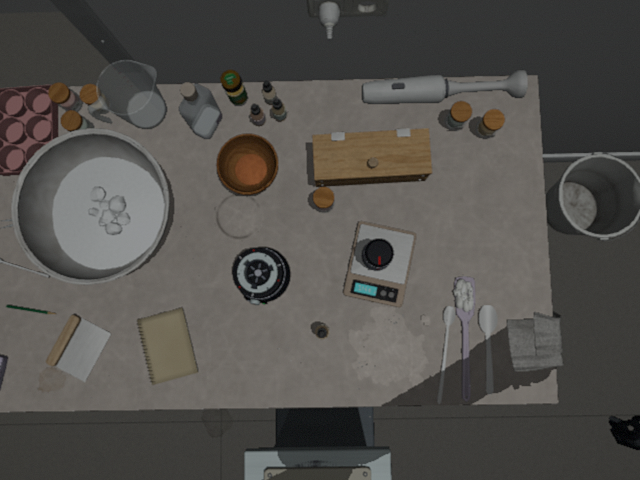

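View pics/scene0.png

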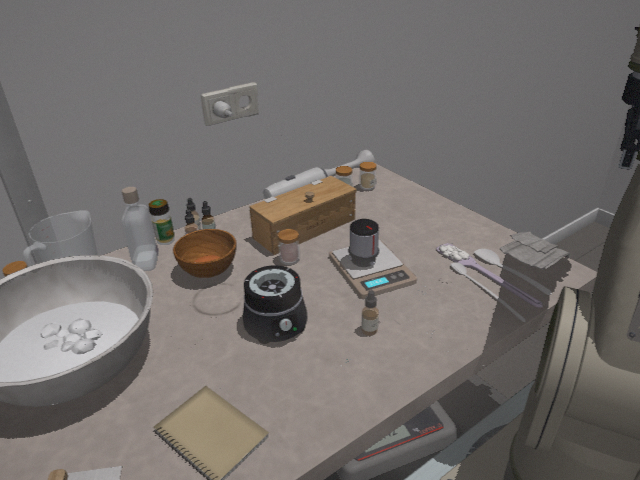

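The top view shows the cup near (378,254) on the scale and the mill at (261,275). The jar is at (322,199), the dropper at (320,329) and the bowl at (247,164). Next I'll enlarge the crop for detail and get first estimates.

```bash
cat > h.py <<'E'
import numpy as np,cv2
from scipy.spatial.transform import Rotation as R
from workcell import ctrl
def cam(n,s=None):
    p=ctrl.camera_params(n)
    if n!="wrist": return p["K"],np.array(p["xyz"]),R.from_quat(p["rotation"]).as_matrix()
    T=p["T_tool_cam"];A=R.from_quat(s["orientation"]).as_matrix()
    return p["K"],s["ee_pos"]+A@T[:3,3],A@T[:3,:3]
def onz(c,uv,z):
    K,t,A=c;d=A@np.linalg.inv(K)@np.array([uv[0],uv[1],1.]);return t+d*(z-t[2])/d[2]
def pix(c,p):
    K,t,A=c;v=K@(A.T@(np.asarray(p)-t));return v[:2]/v[2]
E
python3 - <<'E'
from h import *
c=cam("top");im=cv2.imread("pics/top0.png")
for n,uv,z in(("lid",(378,254),115),("plate",(258,271),100),("jar",(322,198),70),("drop",(320,329),97),("bowl",(247,165),60),("boxtop",(372,150),90)):
    print(n,onz(c,uv,z).round(1))
a=cv2.resize(im[215:315,220:310],None,fx=4.4,fy=5.,interpolation=2)
a=cv2.resize(im[225:315,220:310],(400,400),interpolation=2)
b=cv2.resize(im[215:305,335:425],(400,400),interpolation=2)
cv2.imwrite("pics/crop1.png",cv2.convertScaleAbs(np.hstack([a,b]),alpha=1.6))
E
```

```text
lid [ 565.7 -135.5  115. ]
plate [536.8 112.2 100. ]
jar [693.  -22.6  70. ]
drop [415.6 -13.9  97. ]
bowl [772.2 140.7  60. ]
boxtop [ 790.5 -131.5   90. ]
```

View pics/crop1.png

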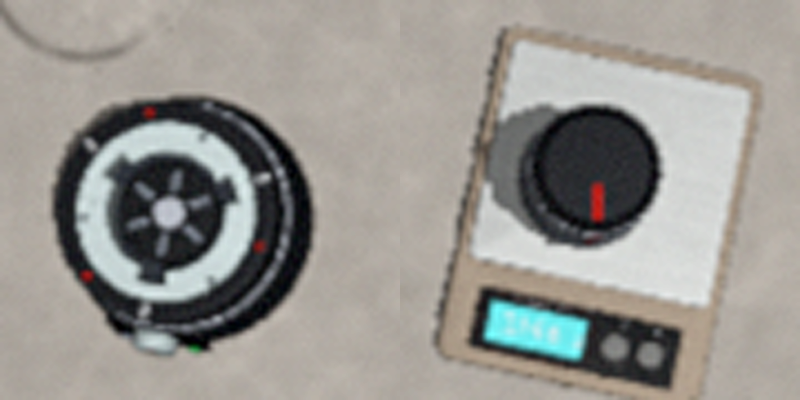

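The crop shows the plate centre near crop (167,212), white slot dashes at (91,145), (265,178) and (145,310), and red dots at (150,112), (88,275) and (260,245). The lid centre is near (598,165), with the stripe pointing straight down the image.

Run:
```python
from h import *
c=cam("top")
ca=lambda x,y:(220+x*.225-.4,225+y*.225-.4); cb=lambda x,y:(335+(x-400)*.225-.4,215+y*.225-.4)
m=onz(c,ca(166.5,212),100)
for p in((91,145),(265,178),(145,310)):
    w=onz(c,ca(*p),100)-m;print("dash",np.degrees(np.arctan2(w[1],w[0])),np.hypot(*w[:2]))
for p in((150,112),(88,275),(260,245)):
    w=onz(c,ca(*p),100)-m;print("dot",np.degrees(np.arctan2(w[1],w[0])))
l=onz(c,cb(598,165),115);w=onz(c,cb(598,222),115)-onz(c,cb(598,183),115)
print(m,l,"stripe",np.degrees(np.arctan2(w[1],w[0])))
s=ctrl.get_state();A=R.from_quat(s["orientation"]).as_matrix()
print("to above cup, tool axes",A.T@(np.array([l[0],l[1],230])-s["ee_pos"]))
```

```text
dash 47.677873516608756 47.55699378143863
dash -72.06856411058857 48.43500947722146
dash 167.22385674508757 46.3834845647469
dot 9.027786872946272
dot 127.84809617970403
dot -110.46748367696559
[534.17682208 114.11550492 100.        ] [ 570.28207441 -137.957981    115.        ] stripe 178.28286602964184
to above cup, tool axes [ 449.11184643 -247.05021442    0.86491043]
```

```bash
python3 -m inch '[[0,0,0,34.5,-19,0,1],[0,0,0,34.5,-19,0,1],[0,0,0,34.5,-19,0,1],[0,0,0,34.5,-19,0,1],[0,0,0,34.5,-19,0,1],[0,0,0,34.5,-19,0,1],[0,0,0,34.5,-19,0,1],[0,0,0,34.5,-19,0,1]]'
python3 -m inch '[[0,0,-0.12,34.5,-19,0,1],[0,0,0.12,34.5,-19,0,1],[0,0,0,34.5,-19,0,1],[0,0,0,34.5,-19,0,1],[0,0,0,34.5,-19,0,1],[0,0,0,0,0,0,1]]'
python3 -m inch '[[0,0,-0.12,0,0,0,1],[0,0,-0.12,0,0,0,1],[0,0,-0.12,0,0,0,1],[0,0,-0.12,0,0,0,1],[0,0,-0.12,0,0,0,1],[0,0,-0.12,0,0,0,1],[0,0,-0.12,0,0,0,1],[0,0,-0.12,0,0,0,1]]'
python3 -m inch '[[0,0,-0.12,0,0,0,1],[0,0,-0.12,0,0,0,1],[0,0,-0.12,0,0,0,1],[0,0,-0.12,0,0,0,1],[0,0,0,0,0,0,1],[0,0,0,0,0,0,1]]'
python3 - <<'E'
from h import *
s=ctrl.get_state();print(s["q"],R.from_quat(s["orientation"]).as_matrix().round(3))
im=ctrl.grab_frame("wrist")[:,:,::-1];cv2.imwrite("pics/w1.png",im);print(pix(cam("wrist",s),[570.3,-138,115]))
E
```

```text
clock: 0.77
ee_pos: [458.4, -298.7, 231.2]
orientation: [0.973, 0.229, -0.0, -0.0]
force: [0.8, -0.3, 0.6]
opening: 0.996
grasp_force: 0.0
clock: 1.27
ee_pos: [567.4, -128.6, 231.0]
orientation: [0.971, 0.237, 0.001, -0.002]
force: [-0.0, 1.4, 1.0]
opening: 1.0
grasp_force: 0.0
clock: 1.93
ee_pos: [564.0, -137.8, 230.9]
orientation: [0.754, 0.657, -0.0, -0.0]
force: [0.0, -0.2, 0.8]
opening: 0.995
grasp_force: 0.0
clock: 2.43
ee_pos: [564.0, -137.9, 231.0]
orientation: [0.58, 0.815, -0.0, -0.0]
force: [0.5, -0.5, 0.5]
opening: 1.0
grasp_force: 0.0
[ 0.63251163  0.28639026 -0.56945917  1.55855589  0.15682155  1.3431941
  0.38001394] [[-0.328  0.945 -0.001]
 [ 0.945  0.328  0.   ]
 [ 0.    -0.    -1.   ]]
[325.66320662 242.83102725]
```

View pics/w1.png

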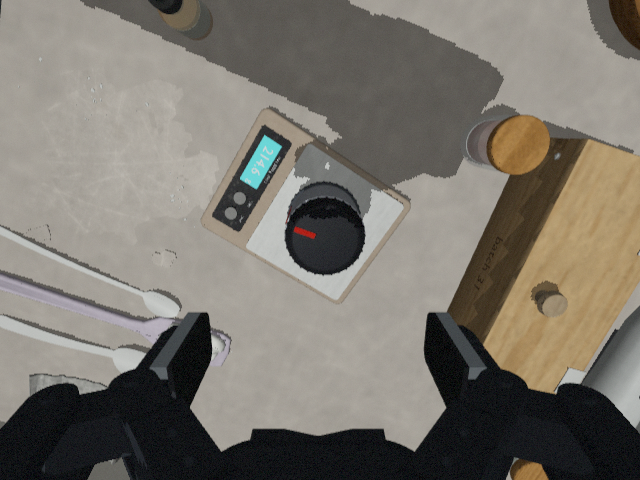

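The wrist view shows the lid's top face as a disc centred near (325,236), with the stripe running from (315,237) out to (294,231).

Run:
```python
from h import *
s=ctrl.get_state();c=cam("wrist",s)
l=onz(c,(325,236),115);w=onz(c,(294,231),115)-onz(c,(315,237),115)
print(l,np.degrees(np.arctan2(w[1],w[0])))
A=R.from_quat(s["orientation"]).as_matrix()
for L in(l,[570.3,-138,115]):print(A.T@(np.array([L[0],L[1],70])-s["ee_pos"]))
```

```text
[ 568.19181564 -133.24576851  115.        ] -177.44844010059364
[  2.94957536   5.40553557 161.08340184]
[ -2.23281699   5.8413865  161.0820582 ]
```

```bash
python3 -m inch '[[0,0,0,1,5.6,20,1],[0,0,0,0,0,35,1],[0,0,0,0,0,35,1],[0,0,0,0,0,35,1],[0,0,0,0,0,24,1],[0,0,0,0,0,12,1],[0,0,0,0,0,0,1]]'
python3 -m inch '[[0,0,0,0,0,0,0.7],[0,0,0,0,0,0,0.6],[0,0,0,0,0,0,0.5],[0,0,0,0,0,0,0.4],[0,0,0,0,0,0,0.4],[0,0,0,0,0,0,0.4],[0,0,0,0,0,0,0.4],[0,0,0,0,0,0,0.4]]' 60
```

```text
clock: 3.07
ee_pos: [567.6, -134.6, 67.7]
orientation: [0.579, 0.815, -0.001, -0.002]
force: [-1.6, -0.5, 0.5]
opening: 0.998
grasp_force: 0.0
clock: 3.73
ee_pos: [570.5, -135.3, 72.8]
orientation: [0.578, 0.816, 0.0, 0.002]
force: [-2.1, 0.1, 6.8]
opening: 0.708
grasp_force: 63.9
```

```bash
python3 -m inch '[[0,0,0,0,0,-10,0.4],[0,0,0,0,0,-20,0.4],[0,0,0,0,0,-30,0.4],[0,0,0,0,0,-30,0.4],[0,0,0,0,0,-25,0.4],[0,0,0,0,0,-10,0.4],[0,0,0,0,0,0,0.4],[0,0,0,0,0,0,0.4]]'
python3 -m inch '[[0,0,0,15,3,0,0.4],[0,0,0,30,6,0,0.4],[0,0,0,30,6,0,0.4],[0,0,0,30,6,0,0.4],[0,0,0,15,3,0,0.4],[0,0,0,0,0,0,0.4],[0,0,0,0,0,0,0.4]]'
python3 - <<'E'
from h import *
s=ctrl.get_state();print(s["q"],s["ee_pos"],s["orientation"],s["force"])
im=ctrl.grab_frame("wrist")[:,:,::-1];cv2.imwrite("pics/w2.png",im)
E
```

```text
clock: 4.4
ee_pos: [569.0, -135.0, 195.1]
orientation: [0.578, 0.816, -0.0, 0.0]
force: [-0.4, -0.9, -3.2]
opening: 0.708
grasp_force: 65.7
clock: 4.98
ee_pos: [551.0, -12.3, 193.8]
orientation: [0.577, 0.817, -0.001, -0.001]
force: [-0.8, -1.1, -2.6]
opening: 0.709
grasp_force: 65.7
[ 0.49394118  0.25795764 -0.6418715   1.68071113  0.16065113  1.25884054
  0.15855109] [551.0057973  -12.34370894 193.75393151] [ 5.77083627e-01  8.16684150e-01 -6.29129279e-04 -1.04425815e-03] [-0.77342858 -1.054091   -2.58734471]
```

View pics/w2.png

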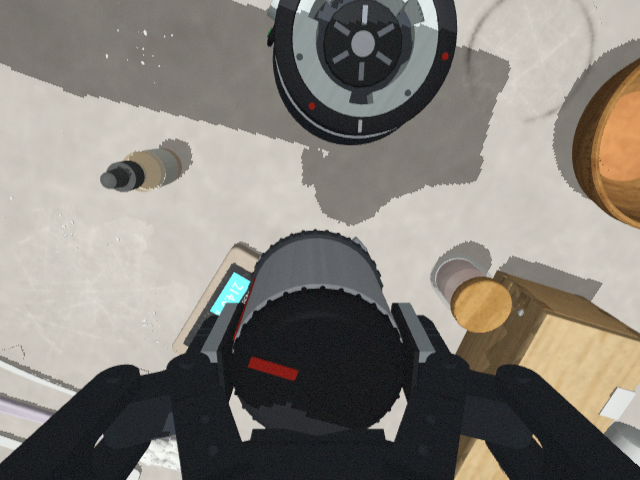

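The wrist view shows the mill's plate centred near (363,42), its front slot at (360,97) with dash (360,125), and red dots at (445,56) and (312,106). The cup is held upright between the pads, and the lid's near edge arc sits at about y=287.

Run:
```python
from h import *
from scipy.optimize import least_squares
s=ctrl.get_state();c=cam("wrist",s);im=cv2.imread("pics/w2.png")
def plate(im,c,x0,y0,x1,y1,g0):
    g=im[y0:y1,x0:x1].astype(int); 
    pts=[]
    # radial rays from g0 inward from outside in world: find outer edge of light plate
    gr=cv2.cvtColor(im,cv2.COLOR_BGR2GRAY).astype(float)
    for a in np.radians(np.arange(0,360,5)):
        rr=np.arange(34,48,.25);uv=np.array([pix(c,[g0[0]+r*np.cos(a),g0[1]+r*np.sin(a),100]) for r in rr])
        if uv.min()<1 or uv[:,1].max()>478: continue
        v=cv2.remap(gr.astype(np.float32),uv[None,:,0].astype(np.float32),uv[None,:,1].astype(np.float32),1)[0]
        d=v[8:]-v[:-8];i=d.argmin()
        if d[i]<-30: pts.append([g0[0]+rr[i+4]*np.cos(a),g0[1]+rr[i+4]*np.sin(a)])
    pts=np.array(pts)
    f=least_squares(lambda p:np.hypot(pts[:,0]-p[0],pts[:,1]-p[1])-p[2],[g0[0],g0[1],41],loss="soft_l1")
    return f.x,len(pts),abs(f.fun).mean()
g=onz(c,(363,46),100);print(g)
for _ in range(3):
    r=plate(im,c,0,0,0,0,g);g=np.r_[r[0][:2],100]
print("wrist",r)
A=R.from_quat(s["orientation"]).as_matrix();print("tool rel",A.T@(g-s["ee_pos"]))
w=onz(c,(360,125),100)-g;print("dash",np.degrees(np.arctan2(w[1],w[0])),"tool yaw",np.degrees(np.arctan2(A[1,0],A[0,0])))
t=cv2.imread("pics/top0.png");ct=cam("top");g=np.array([534.2,114.1,100])
for _ in range(3):
    r=plate(t,ct,0,0,0,0,g);g=np.r_[r[0][:2],100]
print("top",r)
for x in(-3,0,3):print(x,[pix(c,s["ee_pos"]+A@np.array(p)).round(1).tolist() for p in([x,0,-45],[x+30,0,-45],[x,30,-45],[x,-30,-45],[x-30,0,-45])])
w=onz(c,(251,362),239)-onz(c,(297,376),239);print("stripe",np.degrees(np.arctan2(w[1],w[0])))
```

```text
[534.64995266 110.46241193 100.        ]
wrist (array([534.50746379, 113.66341931,  41.0917739 ]), 45, np.float64(0.168898119443833))
tool rel [125.74986437  26.70990335  93.88718705]
dash -71.96916336153058 tool yaw 109.38908814468618
top (array([534.67200673, 114.61398476,  42.03250014]), 72, np.float64(0.38871980514504656))
-3 [[317.9, 398.8], [318.0, 314.1], [412.5, 398.8], [223.2, 398.7], [317.8, 471.2]]
0 [[317.9, 390.9], [318.0, 304.8], [413.3, 391.0], [222.4, 390.9], [317.8, 464.4]]
3 [[317.9, 382.9], [318.1, 295.4], [414.1, 383.0], [221.7, 382.9], [317.8, 457.6]]
stripe 179.56815233637926
```

Run:
```python
from h import *
from scipy.optimize import least_squares
def lid(im,c,g,z,r0,r1):
    gr=cv2.cvtColor(im,cv2.COLOR_BGR2GRAY).astype(np.float32)
    for _ in range(4):
        pts=[]
        for a in np.radians(np.arange(0,360,5)):
            rr=np.arange(r0,r1,.25);uv=np.array([pix(c,[g[0]+r*np.cos(a),g[1]+r*np.sin(a),z]) for r in rr],np.float32)
            v=cv2.remap(gr,uv[None,:,0].copy(),uv[None,:,1].copy(),1)[0]
            d=v[8:]-v[:-8];i=d.argmax()
            if d[i]>15: pts.append([g[0]+rr[i+4]*np.cos(a),g[1]+rr[i+4]*np.sin(a)])
        p=np.array(pts)
        f=least_squares(lambda q:np.hypot(p[:,0]-q[0],p[:,1]-q[1])-q[2],[*g[:2],30],loss="soft_l1",f_scale=.3);g=f.x[:2]
    return f.x.round(2),len(p),abs(f.fun).mean().round(3)
print("top",lid(cv2.imread("pics/top0.png"),cam("top"),[570,-137],113,24,36))
s1=dict(ee_pos=np.array([564.,-137.9,231.]),orientation=[.58,.815,0,0])
print("w1",lid(cv2.imread("pics/w1.png"),cam("wrist",s1),[568.5,-134],113,24,36))
s=ctrl.get_state();c=cam("wrist",s);im=cv2.imread("pics/w2.png")
gr=cv2.cvtColor(im,cv2.COLOR_BGR2GRAY);print(gr[270:310,330].tolist())
A=R.from_quat(s["orientation"]).as_matrix()
for zz in(-42,-38):print(zz,[pix(c,s["ee_pos"]+A@np.array([x+30,0,zz])).round(1)[1] for x in(-3,0,3)])
```

```text
top (array([ 568.95, -137.12,   29.17]), 69, np.float64(0.982))
w1 (array([ 568.33, -134.69,   29.46]), 72, np.float64(0.59))
[97, 99, 97, 100, 97, 99, 98, 100, 100, 97, 97, 98, 98, 102, 113, 131, 135, 135, 102, 36, 18, 25, 19, 23, 24, 22, 23, 27, 24, 24, 22, 28, 29, 27, 31, 23, 33, 27, 29, 28]
-42 [np.float64(309.2), np.float64(300.2), np.float64(291.0)]
-38 [np.float64(303.1), np.float64(294.3), np.float64(285.4)]
```

```bash
python3 -m inch '[[0,0,0,15,3.5,0,0.4],[0,0,0,30,6.5,0,0.4],[0,0,0,30,6.5,0,0.4],[0,0,0,30,6.5,0,0.4],[0,0,0,19.7,3.7,0,0.4],[0,0,0,0,0,0,0.4],[0,0,0,0,0,0,0.4],[0,0,0,0,0,0,0.4]]' 80
python3 -m inch '[[0,0,-0.09,0,0,0,0.4],[0,0,-0.09,0,0,0,0.4],[0,0,-0.09,0,0,0,0.4],[0,0,0,0,0,15,0.4],[0,0,0,0,0,15,0.4],[0,0,0,0,0,5,0.4],[0,0,0,0,0,0,0.4],[0,0,0,0,0,0,0.4]]'
python3 - <<'E'
from h import *
s=ctrl.get_state();print(s["q"],s["ee_pos"],s["orientation"],s["force"],s["wrist_torque"])
for n in("scene","top"):cv2.imwrite(f"pics/{n}2.png",ctrl.grab_frame(n)[:,:,::-1])
a=cv2.imread("pics/scene2.png")[180:360,190:350];b=cv2.imread("pics/top2.png")[200:330,190:330]
cv2.imwrite("pics/c2.png",np.hstack([cv2.resize(a,(480,540),interpolation=2)[:,:],cv2.resize(b,(320,297),interpolation=2).copy() if 0 else cv2.copyMakeBorder(cv2.resize(b,(320,297),interpolation=2),0,243,0,0,0)]))
E
```

```text
clock: 5.7
ee_pos: [536.1, 110.9, 194.6]
orientation: [0.579, 0.815, -0.001, -0.0]
force: [0.1, -0.9, -3.4]
opening: 0.705
grasp_force: 87.9
clock: 6.37
ee_pos: [536.1, 111.8, 160.4]
orientation: [0.464, 0.886, -0.0, -0.0]
force: [-0.7, 0.1, -2.2]
opening: 0.705
grasp_force: 87.9
[ 0.34780161  0.30007404 -0.74263081  1.72769292  0.21629112  1.19831287
  0.15447071] [536.10803758 111.80430095 160.39774942] [ 4.63697716e-01  8.85993440e-01 -1.74788204e-04 -1.48706085e-04] [-0.74091007  0.06044865 -2.21272423] [0.02213373 0.0148807  0.00339115]
```

View pics/c2.png

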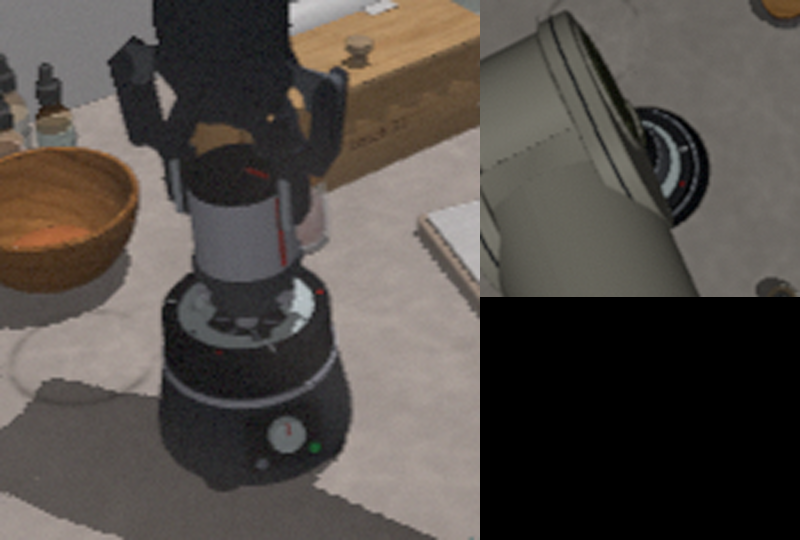

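The scene crop shows the cup upright, just above the plate and roughly over the hole. I'll lower it by feel.

```bash
python3 -m inch '[[0,0,0,1.5,0,2,0.4],[0,0,0,0,0,2,0.4],[0,0,0,0,0,2,0.4],[0,0,0,0,0,2,0.4],[0,0,0,0,0,0,0.4]]'
python3 -m inch '[[0,0,0,0,0,2,0.4],[0,0,0,0,0,1,0.4],[0,0,0,0,0,1,0.4],[0,0,0,0,0,0,0.4]]'
```

```text
clock: 6.88
ee_pos: [534.8, 113.9, 151.8]
orientation: [0.463, 0.886, -0.0, -0.0]
force: [0.3, 0.4, -2.5]
opening: 0.709
grasp_force: 87.9
clock: 7.22
ee_pos: [535.2, 115.1, 149.5]
orientation: [0.463, 0.887, 0.001, 0.0]
force: [-3.2, 1.8, 8.2]
opening: 0.697
grasp_force: 89.2
```

```bash
python3 -m inch '[[0,0,0,1,-0.5,0,0.4],[0,0,0,0,0,0,0.4]]'
python3 -m inch '[[0,0,0,0,0,1,0.4],[0,0,0,0,0,1,0.4],[0,0,0,0,0,0,0.4]]'
```

```text
clock: 7.38
ee_pos: [534.4, 115.3, 148.9]
orientation: [0.463, 0.887, 0.001, 0.001]
force: [1.6, 3.0, -2.9]
opening: 0.701
grasp_force: 87.8
clock: 7.63
ee_pos: [534.4, 115.4, 146.7]
orientation: [0.463, 0.886, 0.001, 0.0]
force: [0.1, 4.6, 2.2]
opening: 0.702
grasp_force: 88.5
```

```bash
python3 -m inch '[[0,0,0,0.5,0.3,1,0.4],[0,0,0,0,0,1,0.4],[0,0,0,0,0,0,0.4]]'
python3 -m inch '[[0,0,0,0,0,1,0.4],[0,0,0,0,0,1,0.4],[0,0,0,0,0,0,0.4]]'
```

```text
clock: 7.88
ee_pos: [534.5, 115.5, 146.3]
orientation: [0.463, 0.886, 0.0, 0.001]
force: [-8.0, 1.1, 20.4]
opening: 0.698
grasp_force: 90.4
clock: 8.13
ee_pos: [534.7, 115.6, 145.9]
orientation: [0.463, 0.886, 0.0, 0.001]
force: [-15.0, -1.8, 36.1]
opening: 0.7
grasp_force: 92.2
```

```bash
cat > st.py <<'E'
from h import *
s=ctrl.get_state();A=R.from_quat(s["orientation"]).as_matrix()
print("yaw",np.degrees(np.arctan2(A[1,0],A[0,0])).round(2),"tilt",A[:2,2].round(4),"p",s["ee_pos"].round(2),"F",s["force"].round(1),"T",s["wrist_torque"].round(2),"q7",s["q"][6].round(2))
E
python3 -m inch '[[0,0,0,0.4,-0.6,-1.5,0.4],[0,0,0,0,0,-1,0.4],[0,0,0,0,0,0,0.4]]' 40;python3 st.py
python3 -m inch '[[0,0,0.025,0,0,0,0.4],[0,0,0.025,0,0,0,0.4],[0,0,0.025,0,0,0,0.4],[0,0,0,0,0,0,0.4]]'; python3 st.py
```

```text
clock: 8.38
ee_pos: [534.3, 115.5, 146.4]
orientation: [0.463, 0.886, 0.001, 0.001]
force: [-2.8, 2.0, 13.3]
opening: 0.703
grasp_force: 89.3
yaw 124.84 tilt [0.0028 0.0003] p [534.29 115.54 146.39] F [-2.8  2.  13.3] T [0.56 0.48 0.02] q7 0.14
clock: 8.72
ee_pos: [534.7, 115.6, 146.4]
orientation: [0.497, 0.868, 0.001, 0.001]
force: [0.4, 3.3, 10.7]
opening: 0.702
grasp_force: 89.3
yaw 120.46 tilt [0.0036 0.0005] p [534.71 115.59 146.42] F [ 0.4  3.3 10.7] T [ 0.58 -0.16  0.05] q7 0.07
```

```bash
python3 -m inch '[[0,0,0.025,0,0,0,0.4],[0,0,0.025,0,0,0,0.4],[0,0,0.025,0,0,0,0.4],[0,0,0,0,0,0,0.4]]' 40|tail -1; python3 st.py
python3 -m inch '[[0,0,0.025,0,0,0,0.4],[0,0,0.025,0,0,0,0.4],[0,0,0,0,0,0,0.4]]'|tail -1; python3 st.py
```

```text
grasp_force: 89.2
yaw 116.16 tilt [0.0039 0.0006] p [534.87 115.61 146.39] F [ 1.   1.9 10.2] T [ 0.73 -0.44  0.05] q7 -0.0
grasp_force: 89.1
yaw 113.29 tilt [0.0042 0.0007] p [534.98 115.59 146.39] F [ 1.5  2.4 10.3] T [ 0.67 -0.57  0.07] q7 -0.05
```

```bash
python3 -m inch '[[0,0,0.025,0,0,0,0.4],[0,0,0.025,0,0,0,0.4],[0,0,0.025,0,0,0,0.4],[0,0,0,0,0,0,0.4]]' 40|tail -1; python3 st.py
python3 -m inch '[[0,0,0.025,0,0,0,0.4],[0,0,0.025,0,0,0,0.4],[0,0,0,0,0,0,0.4]]'|tail -1; python3 st.py
```

```text
grasp_force: 89.0
yaw 109.0 tilt [0.0043 0.0008] p [535.01 115.64 146.34] F [1.6 3.5 8.5] T [ 0.72 -0.67  0.01] q7 -0.12
grasp_force: 88.9
yaw 106.13 tilt [0.0041 0.0008] p [534.96 115.61 146.22] F [1.4 2.6 9.2] T [ 0.75 -0.72  0.02] q7 -0.17
```

```bash
python3 -m inch '[[0,0,0.025,0,0,0,0.4],[0,0,0.025,0,0,0,0.4],[0,0,0,0,0,0,0.4]]' 40|tail -1; python3 st.py
```

```text
grasp_force: 88.7
yaw 103.26 tilt [0.0037 0.0007] p [534.83 115.44 145.96] F [2.8 2.1 5.9] T [ 0.83 -0.77 -0.01] q7 -0.22
```

```bash
python3 -m inch '[[0,0,0,0,0,0.7,0.4],[0,0,0.025,0,0,0,0.4],[0,0,0.025,0,0,0,0.4],[0,0,0,0,0,0,0.4]]' 40|tail -1; python3 st.py
```

```text
grasp_force: 88.6
yaw 100.38 tilt [0.0039 0.0006] p [535.03 115.23 145.12] F [3.8 4.1 3.1] T [ 0.75 -1.05  0.11] q7 -0.27
```

```bash
python3 -m inch '[[0,0,0.025,0,0,0,0.4],[0,0,0.025,0,0,0,0.4],[0,0,0,0,0,0,0.4]]' 40|tail -1; python3 st.py
```

```text
grasp_force: 88.1
yaw 97.52 tilt [0.0032 0.0009] p [534.71 115.34 144.58] F [ 5.   3.3 -0.1] T [ 0.93 -1.31  0.05] q7 -0.32
```

```bash
python3 -m inch '[[0,0,0.025,0,0,0,0.4],[0,0,0.025,0,0,0,0.4],[0,0,0,0,0,0,0.4]]' 40|tail -1; python3 st.py
```

```text
grasp_force: 87.8
yaw 94.67 tilt [0.0037 0.0008] p [534.97 115.22 144.49] F [ 6.9  3.1 -1.8] T [ 0.92 -1.78  0.24] q7 -0.36
```

```bash
python3 -m inch '[[0,0,0,0.3,0.6,1,0.4],[0,0,0,0,0,1,0.4],[0,0,0,0,0,0,0.4]]' 40|tail -1; python3 st.py
```

```text
grasp_force: 88.4
yaw 94.77 tilt [0.0029 0.0004] p [535.12 115.62 142.79] F [4.4 2.8 3.1] T [ 0.71 -1.28  0.24] q7 -0.36
```

```bash
python3 -m inch '[[0,0,0,0,0,1,0.4],[0,0,0,0,0,1,0.4],[0,0,0,0,0,0,0.4]]' 40|tail -1; python3 st.py
```

```text
grasp_force: 88.7
yaw 94.77 tilt [0.003  0.0004] p [535.07 115.72 140.98] F [4.3 3.  5.1] T [ 0.72 -1.24  0.25] q7 -0.37
```

```bash
python3 -m inch '[[0,0,-0.03,0,0.3,1,0.4],[0,0,0,0,0,1,0.4],[0,0,0,0,0,1,0.4],[0,0,0,0,0,0,0.4]]' 40|tail -1; python3 st.py
python3 -m inch '[[0,0,0,0,0,1,0.4],[0,0,0,0,0,1,0.4],[0,0,0,0,0,0,0.4]]' 40|tail -1; python3 st.py
```

```text
grasp_force: 88.8
yaw 96.46 tilt [0.0019 0.0003] p [534.98 115.62 137.7 ] F [2.1 2.9 5.7] T [ 0.63 -0.77 -0.01] q7 -0.34
grasp_force: 88.9
yaw 96.47 tilt [0.002  0.0002] p [534.99 115.65 135.84] F [2.2 1.5 7.2] T [ 0.64 -0.73  0.03] q7 -0.34
```

```bash
python3 -m inch '[[0,0,0,0,0,1,0.4],[0,0,0,0,0,1,0.4],[0,0,0,0,0,0,0.4]]' 40|tail -1; python3 st.py
```

```text
grasp_force: 89.0
yaw 96.47 tilt [0.0021 0.0002] p [535.02 115.65 133.95] F [1.5 2.2 7.6] T [ 0.56 -0.61 -0.02] q7 -0.34
```

```bash
python3 -m inch '[[0,0,0,0,0,1,0.4],[0,0,0,0,0,1,0.4],[0,0,0,0,0,0,0.4]]' 40|tail -1; python3 st.py
python3 -m inch '[[0,0,0,0,0,1,0.4],[0,0,0,0,0,0,0.4]]' 40|tail -1; python3 st.py
```

```text
grasp_force: 89.4
yaw 96.47 tilt [0.0022 0.0002] p [535.01 115.79 132.4 ] F [-0.8  1.1 11.9] T [ 0.48 -0.19 -0.01] q7 -0.34
grasp_force: 90.2
yaw 96.48 tilt [0.0025 0.0001] p [535.05 116.   132.12] F [-4.   1.8 19.2] T [ 0.34  0.58 -0.01] q7 -0.34
```

```bash
python3 -m inch '[[0,0,0,0,0,1,0.4],[0,0,0,0,0,0,0.4]]' 40|tail -1; python3 st.py
```

```text
grasp_force: 90.9
yaw 96.48 tilt [ 0.0028 -0.0001] p [535.07 116.2  131.89] F [-7.   1.1 27.3] T [ 0.19  1.39 -0.06] q7 -0.34
```

```bash
python3 -m inch '[[0,0,0,0,-0.4,-1,0.4],[0,0,0.03,0,0,0,0.4],[0,0,0.03,0,0,0,0.4],[0,0,0,0,0,0,0.4]]' 40|tail -1; python3 st.py
```

```text
grasp_force: 89.6
yaw 92.95 tilt [0.004  0.0007] p [535.23 116.21 132.17] F [-0.4  4.  16.3] T [ 0.62 -0.41 -0.  ] q7 -0.4
```

```bash
python3 -m inch '[[0,0,0.03,0,0,0,0.4],[0,0,0.02,0,0,0,0.4],[0,0,0,0,0,0,0.4]]' 40|tail -1; python3 st.py
```

```text
grasp_force: 89.5
yaw 90.12 tilt [0.0041 0.0009] p [535.31 116.29 132.13] F [-0.2  2.9 14.5] T [ 0.71 -0.48  0.03] q7 -0.45
```

```bash
python3 -m inch '[[0,0,0.04,0,0,0,0.4],[0,0,0.04,0,0,0,0.4],[0,0,0.04,0,0,0,0.4],[0,0,0,0,0,0,0.4]]' 40|tail -1; python3 st.py
python3 -m inch '[[0,0,0.04,0,0,0,0.4],[0,0,0.04,0,0,0,0.4],[0,0,0.04,0,0,0,0.4],[0,0,0,0,0,0,0.4]]' 40|tail -1; python3 st.py
```

```text
grasp_force: 89.4
yaw 83.18 tilt [0.0041 0.001 ] p [535.3  116.4  131.99] F [ 1.   4.7 13. ] T [ 0.87 -0.56  0.  ] q7 -0.57
grasp_force: 89.4
yaw 76.3 tilt [0.0044 0.001 ] p [535.44 116.3  132.  ] F [ 1.4  3.5 12.7] T [ 0.84 -0.72  0.01] q7 -0.68
```

```bash
python3 -m inch '[[0,0,0.04,0,0,0,0.4],[0,0,0.04,0,0,0,0.4],[0,0,0.04,0,0,0,0.4],[0,0,0,0,0,0,0.4]]' 40|tail -1; python3 st.py
```

```text
grasp_force: 89.3
yaw 69.41 tilt [0.0047 0.0009] p [535.64 116.1  132.04] F [ 3.4  3.7 12.5] T [ 0.65 -0.93  0.01] q7 -0.8
```

```bash
python3 -m inch '[[0,0,0.03,0,0,0,0.4],[0,0,0.03,0,0,0,0.4],[0,0,0.03,0,0,0,0.4],[0,0,0,0,0,0,0.4]]' 40|tail -1; python3 st.py
python3 -m inch '[[0,0,0.02,0,0,0,0.4],[0,0,0.02,0,0,0,0.4],[0,0,0,0,0,0,0.4]]' 40|tail -1; python3 st.py
```

```text
grasp_force: 89.3
yaw 64.28 tilt [0.005  0.0008] p [535.8  115.96 132.1 ] F [ 3.8  2.9 12.4] T [ 0.53 -1.09  0.11] q7 -0.88
grasp_force: 89.3
yaw 62.02 tilt [0.0051 0.0006] p [535.84 115.81 132.12] F [ 4.2  1.6 13.3] T [ 0.47 -1.1   0.13] q7 -0.92
```

```bash
python3 -m inch '[[0,0,0.02,0,0,0,0.4],[0,0,0.02,0,0,0,0.4],[0,0,0,0,0,0,0.4]]' 40|tail -1; python3 st.py
```

```text
grasp_force: 89.3
yaw 59.73 tilt [0.0054 0.0005] p [535.98 115.72 132.15] F [ 4.3  2.3 12.4] T [ 0.33 -1.26  0.1 ] q7 -0.96
```

```bash
python3 -m inch '[[0,0,0.02,0,0,0,0.4],[0,0,0.01,0,0,0,0.4],[0,0,0,0,0,0,0.4]]' 40|tail -1; python3 st.py
```

```text
grasp_force: 89.1
yaw 58.1 tilt [0.0062 0.    ] p [536.3  115.51 132.25] F [ 5.5  1.3 12.5] T [ 0.08 -1.56  0.75] q7 -0.99
```

Torque about z has risen to 0.75 N m at yaw 58°, which is the stop. Letting up.

```bash
python3 -m inch '[[0,0,0,0,0,-1,0.4],[0,0,0,0,0,-1,0.4],[0,0,0,0,0,0,0.4]]' 40|tail -1; python3 st.py
python3 -m inch '[[0,0,0,0,0,-1,0.4],[0,0,0,0,0,0,0.4]]' 40|tail -1; python3 st.py
```

```text
grasp_force: 87.9
yaw 58.1 tilt [ 0.0047 -0.0004] p [535.85 114.81 132.98] F [8.8 1.2 2.3] T [ 0.05 -2.34  0.61] q7 -0.98
grasp_force: 87.9
yaw 58.09 tilt [ 0.0046 -0.0004] p [535.85 114.76 133.75] F [ 9.2  1.4 -0.1] T [ 0.15 -2.56  0.68] q7 -0.98
```

```bash
python3 -m inch '[[0,0,0,0,0,-1,0.4],[0,0,0,0,0,0,0.4]]' 40|tail -1; python3 st.py
```

```text
grasp_force: 87.7
yaw 58.09 tilt [ 0.0044 -0.0005] p [535.8  114.67 134.63] F [10.4  1.1 -0.8] T [ 0.08 -2.64  0.63] q7 -0.98
```

```bash
python3 -m inch '[[0,0,-0.008,0.5,0.8,-0.5,0.4],[0,0,0,0,0,-0.5,0.4],[0,0,0,0,0,0,0.4]]' 40|tail -1; python3 st.py
```

```text
grasp_force: 88.1
yaw 58.53 tilt [ 0.0028 -0.0003] p [536.02 114.89 135.51] F [6.6 0.5 0.5] T [ 0.28 -1.69  0.33] q7 -0.98
```

```bash
python3 -m inch '[[0,0,0,0,0,-1,0.4],[0,0,0,0,0,0,0.4]]' 40|tail -1; python3 st.py
```

```text
grasp_force: 88.1
yaw 58.53 tilt [ 0.0029 -0.0003] p [536.05 114.86 136.55] F [6.4 1.1 1. ] T [ 0.24 -1.68  0.35] q7 -0.97
```

```bash
python3 -m inch '[[0,0,0,0,0.3,-1,0.4],[0,0,0,0,0,-1,0.4],[0,0,0,0,0,0,0.4]]' 40|tail -1; python3 st.py
```

```text
grasp_force: 86.5
yaw 58.54 tilt [ 0.0016 -0.0002] p [535.81 114.63 137.08] F [ 10.2   2.7 -10.9] T [ 0.48 -2.93  0.28] q7 -0.97
```

```bash
python3 -m inch '[[0,0,0,0,0.3,-1,0.4],[0,0,0,0,0,-0.5,0.4],[0,0,0,0,0,0,0.4]]' 40|tail -1; python3 st.py
```

```text
grasp_force: 85.3
yaw 58.55 tilt [ 0.0005 -0.0001] p [535.69 114.45 137.39] F [ 13.2   4.  -22.1] T [ 0.67 -3.86  0.27] q7 -0.97
```

```bash
python3 -m inch '[[0,0,0,0,0,-1,0.4],[0,0,0,0,0,0,0.4]]' 40|tail -1; python3 st.py
```

```text
grasp_force: 84.3
yaw 58.56 tilt [-0.0001 -0.0001] p [535.48 114.36 137.65] F [ 14.1   5.8 -28.3] T [ 0.71 -4.39  0.27] q7 -0.97
```

```bash
python3 -m inch '[[0,0,0,0.5,0.8,1.5,0.4],[0,0,0,0,0,0.5,0.4],[0,0,0,0,0,0,0.4]]' 40|tail -1; python3 st.py
python3 -m inch '[[0,0,-0.02,0,0,0,0.4],[0,0,-0.01,0,0,0,0.4],[0,0,0,0,0,0,0.4]]' 40|tail -1; python3 st.py
```

```text
grasp_force: 86.5
yaw 58.58 tilt [-0.0008 -0.0003] p [535.99 114.83 137.21] F [  6.1   3.5 -10. ] T [ 0.46 -1.89  0.32] q7 -0.97
grasp_force: 86.5
yaw 60.28 tilt [-0.0006  0.0002] p [536.03 114.98 137.33] F [ 5.8  4.5 -9.9] T [ 0.69 -1.89 -0.2 ] q7 -0.94
```

```bash
python3 -m inch '[[0,0,-0.02,0,0,0,0.4],[0,0,0,0,0,0,0.4]]' 40|tail -1; python3 st.py
```

```text
grasp_force: 86.5
yaw 61.45 tilt [-0.0006  0.0003] p [536.01 115.02 137.33] F [  6.1   4.3 -10.2] T [ 0.7  -1.84 -0.3 ] q7 -0.92
```

```bash
python3 -m inch '[[0,0,-0.02,0,0,0,0.4],[0,0,-0.01,0,0,0,0.4],[0,0,0,0,0,0,0.4]]' 40|tail -1; python3 st.py
python3 - <<'E'
from h import *
s=ctrl.get_state();ct=cam("scene")
im=ctrl.grab_frame("scene")[:,:,::-1];cv2.imwrite("pics/s3.png",im);cv2.imwrite("pics/s3w.png",ctrl.grab_frame("wrist")[:,:,::-1])
a=im[200:320,220:330].copy();cv2.imwrite("pics/s3c.png",cv2.convertScaleAbs(cv2.resize(a,None,fx=5,fy=5,interpolation=2),alpha=1.3))
# side-centre positions of expected features on camera-facing side
d=ct[1][:2]-[534.6,114.1];d/=np.hypot(*d)
for h in(-17,-21):
    for n,r,z in(("wallbot",31,33),("flange top",33,33),("flange bot",33,24)):print(h,n,((pix(ct,[534.6+d[0]*r,114.1+d[1]*r,100+h+z])-[220,200])*5).round(1))
print("rim",((pix(ct,[534.6+d[0]*50,114.1+d[1]*50,101])-[220,200])*5).round(1),"plate edge",((pix(ct,[534.6+d[0]*41.5,114.1+d[1]*41.5,100])-[220,200])*5).round(1))
E
```

```text
grasp_force: 86.6
yaw 63.06 tilt [-0.0006  0.0009] p [536.11 115.1  137.32] F [  5.3   5.8 -10.2] T [ 0.98 -1.95 -1.13] q7 -0.9
-17 wallbot [262.1 426.9]
-17 flange top [262.4 430.3]
-17 flange bot [264.2 450.3]
-21 wallbot [262.9 435.8]
-21 flange top [263.2 439.2]
-21 flange bot [265.  459.1]
rim [268.1 493.5] plate edge [266.9 480.6]
```

View pics/s3c.png

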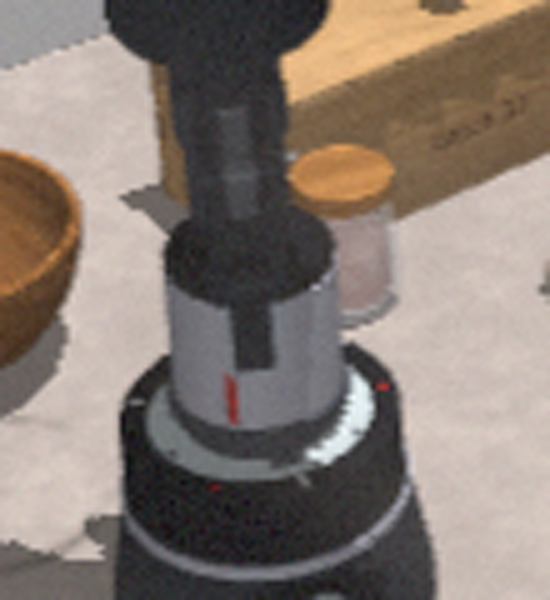

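The turn back met a hard wall (-1.1 N m), so the lugs are in the pockets. In the picture the wall's lower edge sits at about crop (262,427), as predicted for -17 mm, so the cup is locked. I'll relax and release.

```bash
python3 -m inch '[[0,0,0.03,0.6,0.2,0.6,0.4],[0,0,0.02,0,0,0.6,0.4],[0,0,0,0,0,0,0.4]]' 40|tail -1; python3 st.py
python3 -m inch '[[0,0,0,0,0,0,0.75],[0,0,0,0,0,0,0.8],[0,0,0,0,0,0,0.9],[0,0,0,0,0,0,1],[0,0,0,0,0,0,1],[0,0,0,0,0,0,1],[0,0,0,0,0,0,1]]'; python3 st.py
```

```text
grasp_force: 87.5
yaw 60.19 tilt [-0.0009 -0.0006] p [536.27 115.19 137.04] F [ 0.5  2.4 -0.5] T [ 0.28 -0.42 -0.03] q7 -0.95
clock: 19.07
ee_pos: [536.6, 115.5, 137.4]
orientation: [0.865, 0.502, -0.0, 0.0]
force: [0.7, -0.2, -0.5]
opening: 1.002
grasp_force: 0.0
yaw 60.26 tilt [ 0.     -0.0002] p [536.63 115.47 137.43] F [ 0.7 -0.2 -0.5] T [-0.02 -0.01  0.  ] q7 -0.95
```

```bash
python3 -m inch '[[0,0,0,0,0,-10,1],[0,0,0,0,0,-20,1],[0,0,0,0,0,-30,1],[0,0,0,0,0,-30,1],[0,0,0,0,0,-20,1],[0,0,0,0,0,0,1],[0,0,0,0,0,0,1]]'
python3 - <<'E'
from h import *
im=ctrl.grab_frame("scene")[:,:,::-1]
a=im[170:320,180:420].copy();cv2.imwrite("pics/s4c.png",cv2.convertScaleAbs(cv2.resize(a,None,fx=3.3,fy=3.3,interpolation=2),alpha=1.3))
E
```

```text
clock: 19.65
ee_pos: [537.2, 115.8, 249.1]
orientation: [0.865, 0.502, 0.001, 0.001]
force: [0.3, -0.1, -0.5]
opening: 1.002
grasp_force: 0.0
```

View pics/s4c.png

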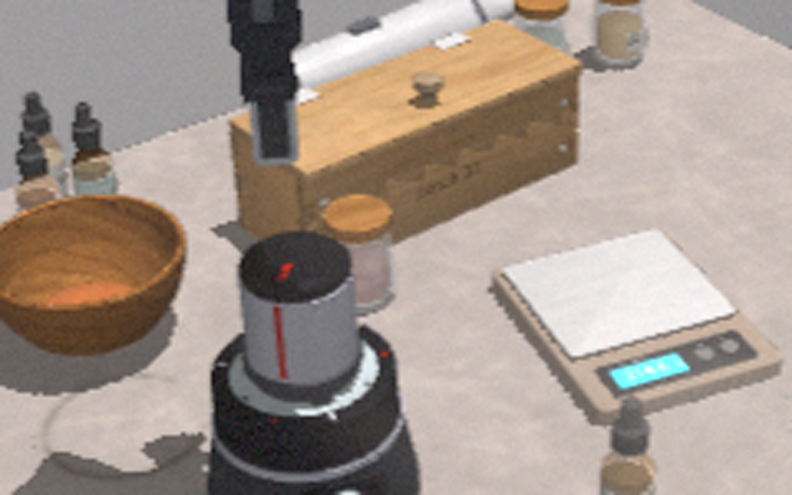

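The picture shows the cup standing free and upright in the mill at (298,310). The gripper is clear above it, and the scale, jar, bowl and dropper stand where they were.

```bash
python3 -c "
from workcell import ctrl
print(ctrl.close_job())"
```

```text
the job is handed in; nothing more can be done
None
```

The cup is locked on the mill and released, and the job is handed in (no verdict was returned). The lock was confirmed by feel and in the camera image, and the scale and the things around it look undisturbed.

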